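Close a sensor unit on the index table and turn it to the camera

TASK

The black unit clamped on the round index table needs its light-grey cover: take that cover from the black tray and press it straight down over the unit's two orange snap hooks until both sides click and it sits fully home. Then pull up the table's red spring plunger, turn the table counter-clockwise (seen from above) to the other hole so the unit is in front of the camera, and let the plunger snap in. Leave everything released; do not knock the camera and leave the other things on the bench where they are.

Things in the scene. Friction and masses are not known exactly. Their poses are not given: they have to be found in the camera images.
- cover: Light-grey plastic cover, 70 g, right way up in the black tray. From below: tapered tongue 6 mm high (82 x 38 to 88 x 44 mm) that enters the housing; plate 96 x 52 x 5 mm that the hooks catch; raised block 46 x 36 x 20 mm in the middle to hold it by (36 mm across y). 31 mm high. Origin: centre of the tongue's underside; x along 96 mm, y along 52 mm, z up. Symmetric: either way round fits.
- cover_seat (a point): Point on the cover: centre of the plate's underside, 6 mm above the cover's origin. It meets housing_rim when the cover is home.
- cover_dome (a point): Point inside the cover's raised block, 24 mm above the cover's origin, 7 mm below the block's top and 13 mm above the plate's top face.
- housing_rim (a point): Centre of the mouth of the black housing clamped on the index table, at rim height, 66 mm above the bench and 66 mm from the table's axis. Outside 96 x 52 mm, mouth 90 x 46 mm. x runs along the 96 mm, an orange snap hook outside each end; z up; turns with the table. Nothing beside the housing is higher than its rim except the hooks. Home: the cover's plate lies on the rim, both catches over it.
- hook_a (a joint): Outward bend (rad) of the snap hook at the housing's +x end: 0 at rest, 0.1 to 0.2 while the plate pushes past, back to about 0 once clicked over the plate. The hooks are 14 mm wide and stand 20 mm above the rim with lead-in ramps inside: the cover meets them up to 20 mm above home; pressing it past both takes about 8 to 15 N.
- hook_b (a joint): The same for the hook at the housing's -x end.
- knob (a point): Grip centre of the plunger's red mushroom knob (stem 25 mm, head 32 mm across, 28 mm high). The point is 13 mm above its underside, 15 mm below its top, 62 mm above the bench with the pin in a hole; it moves with the knob. The knob sits over a 22 mm steel sleeve on an ear of the table, 128 mm from the table's axis, opposite the unit; the ear's top is 30 mm above the bench.
- plunger (a joint): Lift of the spring plunger, m: 0 with the pin down in a hole, at most 0.016; the pin is clear of the hole from 0.010 up. Spring 5 N at 0, 7.5 N at full lift. Let go, it springs down: into a hole below it, else it rides on the base plate. It travels with the table.
- dial (a joint): Turn of the index table, rad, counter-clockwise from above: 0 at the loading hole where it starts, 1.047 (60 degrees) at the check hole; stops at -0.10 and 1.15. It turns easily (about 1 N at the knob) but only with the pin lifted; with the pin in a hole it has about 0.01 rad of play.
- table_axis (a point): Point on the index table's vertical turning axis, 30 mm above the bench. The aluminium base plate below is 375 x 300 x 15 mm.
- check_hole (a point): Centre of the check position's hole (brass bushing with a green mark) in the base plate's top, 15 mm above the bench, 128 mm from the axis: the pin's place when the unit is in front of the camera.
- camera: Inspection camera with ring light, fixed to the base plate on a post, about 270 mm high; origin at the post's foot, 220 mm from the table's axis. It looks down at the check position. Not to be knocked.
- tray: Black tray 300 x 170 mm, lip 14 mm, floor 4 mm thick, fixed to the bench; origin centre of its underside, x along its 300 mm. The light-grey and the blue cover lie in it, about 140 mm apart, across it.
- blue_cover: A blue cover of another, shorter model (76 x 52 mm, 25 mm high) in the same tray; not needed. Origin centre of its underside.
- done_unit: A finished unit (black housing with grey cover, 102 x 52 x 53 mm) on the bench to the left; origin centre of its underside.
- screwdriver: A screwdriver lying on the bench to the left.
- caliper: A digital caliper lying on the bench to the left.
- cleaner: A bottle of cleaner, 60 mm across, 170 mm high, standing on the bench to the left.
- tape_roll: A yellow roll of tape, 96 mm across, 24 mm high, lying on the bench to the right.
- marker: A white marker pen lying on the bench to the right.
Things that resemble listed ones, but are neither listed nor needed, are in the scene too. Leave any brown, purple or turquoise look-alike of the cover alone.

How it is judged:
By the outcome, as a careful person would: the job done as asked, in the order asked, and still so for the second after the job is handed in, with the robot touching nothing.
It also fails if it takes over 58 s, if anything falls off the work surface, if the arm or the gripper's body presses on something with over 40 N, if the wrist force passes 120 N, or if a joint passes its speed limit or range.

ROBOT

A 7-joint arm with a two-finger parallel gripper is mounted at the origin on the work surface. World frame = base frame: x ahead of the robot, y to its left, z up, the work surface at z = 0. Lengths are in m, angles in rad, forces in N, time in s.
With the tool pointing down it reaches from about 0.4 to 0.9 m from the base axis. Payload 5.6 kg.
Tool frame: the origin (TCP) lies midway between the tips of the shut fingers; the grasp point (between the pads) lies 19 mm behind it; z points along the fingers, y is the line along which they close (so a half turn about z gives the same grasp; the last joint's range is limited). The gripper opens to 92 mm and grips with 3 to 60 N. Pads are 20 mm wide; open, the fingers measure 128 mm over their backs; the gripper's body (75 mm by 189 mm) begins 69 mm behind the grasp point.
Start: joints at [1.14, 0.468, -0.012, 1.603, 0.006, 1.071, -0.056], TCP at [0.246, -0.602, 0.215] pointing down, gripper open.
Joint ranges: [-2.53, 2.53], [-0.31, 2.02], [-1.57, 1.55], [0.28, 2.44], [-1.29, 4.43], [0.15, 1.84], [-2.92, 2.92]. Speed limits (rad/s): [2.57, 2.57, 3.14, 3.14, 3.14, 3.14, 3.14].

INTERFACE

Orientations are given as a 3x3 rotation matrix whose columns are the frame's x, y, z axes.
In Python, from station import env, effector, solver, viewer, workorder, search_frame, tip_of gives the robot as it stands. Calls block until the motion is done:
- env.reach(position, orientation): joint-space move of the TCP to a pose.
- env.movel(position, frame=None, rate=0.15): straight line of the TCP; frame=None keeps the orientation; rate is the mean speed in m/s.
- env.goto_joints(angles): joint-space move.
- effector.release() and effector.grasp(squeeze=None): open the fingers fully, or close them until they stop; squeeze is the grip in N (None keeps the last).
- env.pause(seconds).
- solver.inverse_kinematics(position, orientation): joint angles nearest the present ones, or None.
- env.sense(): the state.
- viewer.read_camera(name): name is "side" or "top"; returns (picture, depth): 420x560x3 uint8, red, green, blue; 420x560 float32, m along the optical axis (not along the pixel's ray), 0 where there is no reading.
- viewer.camera_info(name): a dict with "intrinsics" (3x3 intrinsics, pixels), "eye" and "rotation" of the camera in the world. Camera axes: x right, y up, looking along -z (the intrinsics and any distortion apply to the point x, -y, -z); pixel columns grow to the right and rows downward; lengths in m; the calibration is good to about 2 mm. A picture is of the moment at which its call begins. camera_info takes no time and is no camera call.
A pose or a line that the arm cannot do raises env.PlanningError and nothing moves.
- workorder.finish_job(): hands the job in; it is judged then, once.
Trained networks look in the newest picture that a camera, given by its name, has taken for a name from the list of things; names that differ only in an ending like _2 or _b are one class to them, and where a whole thing is asked for, a point or a joint stands for the part that bears it (a point fixed in the world has none). Each returns a list of dicts, best first, with "score" (0 to 1); they miss things now and then, are a little off and sometimes report something else, mostly with a low value. They report only what shows in the picture. A call takes as long as a camera call. They do not tell look-alikes from the thing itself.
- search_frame(camera, name): "at" ([x, y, z] in m, in world coordinates, good to about 4 mm: the middle of the surface that is visible of it).
- tip_of(camera, name): "at" ([x, y, z] in m, in world coordinates, good to about 4 mm: a listed point, or the origin of a listed thing).
The state is a dict: "t": time; "joint_positions": joint angles; "joint_velocities": joint speeds; "tau": joint torques, N m; "ee_pos": TCP position; "tcp_rot": TCP orientation; "wrist_force": force on the tool from outside, world axes, zero at the start; "moment": the same for the moment, N m; "gripper_width": finger opening in m; "grasp_force": force on a finger pad.
Only numpy, scipy, OpenCV 4.12 (cv2) and the standard library are available. Lean on these libraries where they do the work, as an engineer would, in place of code of your own. Each camera call takes 0.05 s, during which the arm holds its last target. There are 200 camera calls.

## Working session

There is one attempt and no reset: what is moved stays moved. The work goes in short steps, each a Python script; the robot and the scene stay as the last script left them, time stands still between calls to the robot, and variables do not carry over. Pictures are saved under pics/ and viewed, at most 10 in all, crops included, and the job is handed in when it is done.

```bash
mkdir -p pics; ls; cat > h.py <<'E'
import numpy as np, cv2
from station import env, effector, solver, viewer, workorder, search_frame, tip_of
def snap(cam,fn=None):
    p,d=viewer.read_camera(cam)
    if fn: cv2.imwrite('pics/'+fn,cv2.cvtColor(p,cv2.COLOR_RGB2BGR))
    return p,d
def cloud(cam,d):
    i=viewer.camera_info(cam);K=np.array(i['intrinsics']);R=np.array(i['rotation']);e=np.array(i['eye'])
    v,u=np.mgrid[:d.shape[0],:d.shape[1]]
    P=np.stack([(u-K[0,2])/K[0,0]*d,-(v-K[1,2])/K[1,1]*d,-d],-1)
    return P@R.T+e
def down(a): # tool y axis (closing line) at angle a in world
    y=np.array([np.cos(a),np.sin(a),0]);z=np.array([0,0,-1.]);return np.stack([np.cross(y,z),y,z],1)
E
python3 - <<'E'
from h import *
s=env.sense();print(s['t'],s['wrist_force'],s['gripper_width'],np.round(s['tcp_rot'],2).tolist())
for c in['top','side']:
    p,d=snap(c,c+'1.png');print(c,viewer.camera_info(c))
    for n in['cover','blue_cover','cover_dome','housing_rim','knob','table_axis','check_hole','tray','camera']:
        print(n,[(np.round(r['at'],3).tolist(),round(r['score'],2)) for r in tip_of(c,n)[:3]])
print(env.sense()['t'])
E
```

```text
pics
0.0 [-0.78941247  0.00260757  0.14463926] 0.09172662411611343 [[0.93, 0.38, -0.0], [0.38, -0.93, 0.0], [-0.0, -0.0, -1.0]]
top {'intrinsics': array([[416.68806978,   0.        , 275.97385676],
       [  0.        , 416.68806978, 212.22514777],
       [  0.        ,   0.        ,   1.        ]]), 'eye': array([ 0.33825711, -0.06514858,  1.42877696]), 'rotation': array([[ 0.02533169,  0.99097691, -0.13161716],
       [-0.99966942,  0.02453139, -0.00769867],
       [-0.00440045,  0.13176867,  0.99127073]])}
cover [([0.236, -0.379, -0.006], 0.96), ([0.495, -0.699, 0.003], 0.74), ([0.629, 0.468, 0.001], 0.74)]
blue_cover []
cover_dome [([0.59, -0.349, 0.024], 0.98), ([0.492, -0.699, 0.021], 0.86), ([0.232, -0.38, 0.025], 0.82)]
housing_rim [([0.572, 0.003, 0.066], 0.97)]
knob [([0.515, -0.334, -0.002], 0.74), ([0.603, 0.192, 0.062], 0.4)]
table_axis [([0.58, 0.067, 0.03], 0.87), ([0.482, 0.143, 0.016], 0.64)]
check_hole [([0.481, 0.144, 0.015], 0.97)]
tray [([0.514, -0.333, -0.001], 0.56)]
camera [([0.76, -0.068, 0.014], 0.61)]
side {'intrinsics': array([[397.15844962,   0.        , 283.15696247],
       [  0.        , 397.15844962, 209.39809186],
       [  0.        ,   0.        ,   1.        ]]), 'eye': array([-0.35828402, -0.97941962,  1.04339449]), 'rotation': array([[ 0.71626074,  0.42729609, -0.55171424],
       [-0.69782702,  0.44177979, -0.56379789],
       [ 0.00282757,  0.7888274 ,  0.61460828]])}
cover [([0.23, -0.377, 0.001], 0.88), ([0.493, -0.7, 0.002], 0.69), ([0.79, -0.329, 0.003], 0.61)]
blue_cover [([0.584, 0.067, 0.03], 0.69), ([0.449, -0.333, 0.003], 0.45)]
cover_dome [([0.488, -0.697, 0.02], 0.63), ([0.792, -0.332, 0.024], 0.39)]
housing_rim [([0.574, -0.003, 0.07], 0.58)]
knob []
table_axis [([0.585, 0.068, 0.031], 0.55)]
check_hole [([0.481, 0.145, 0.016], 0.79)]
tray [([0.514, -0.33, 0.0], 0.8)]
camera [([0.759, -0.064, 0.015], 0.56)]
1.0
```

View pics/top1.png

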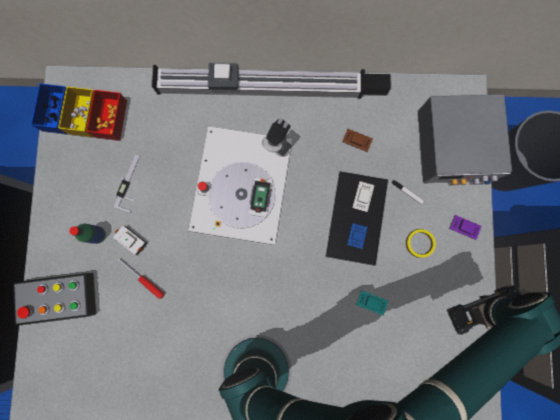

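View pics/side1.png

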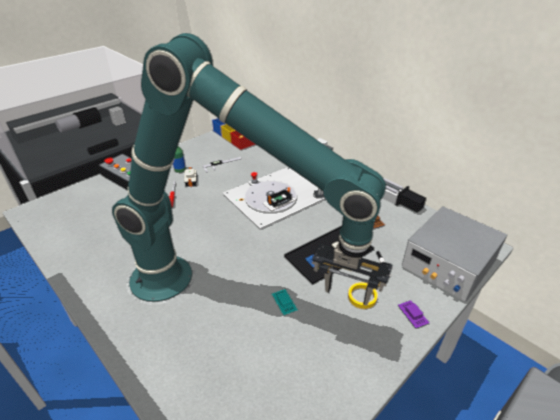

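The top picture shows the grey cover at about (364,195), with the blue one at (357,236) in the tray. The housing is at (261,194), the red knob at (203,187), the green-marked check hole at (217,224) and the camera at (279,133). I'll measure these from the depth and colour.

```bash
cat > m.py <<'E'
from h import *
p,d=snap('top'); P=cloud('top',d); H=cv2.cvtColor(p,cv2.COLOR_RGB2HSV)
def reg(u0,u1,v0,v1):
    m=np.zeros(d.shape,bool);m[v0:v1,u0:u1]=1;return m
def ang(Q):
    (c,(w,h),a)=cv2.minAreaRect((Q[:,:2]*1000).astype(np.float32));
    if w<h: a+=90;w,h=h,w
    return np.round(c,1),round(w,1),round(h,1),round(a%180,1)
m=reg(345,388,172,218)&(P[...,2]>.009)&(H[...,2]>110)&(H[...,1]<60)
Q=P[m];print('cover',m.sum(),ang(Q),np.percentile(Q[:,2],[5,50,95]))
t=m&(P[...,2]>.028);print(' block',t.sum(),ang(P[t]),np.median(P[t],0))
m=reg(235,285,170,218)&(P[...,2]>.05);print('housing',m.sum(),ang(P[m]),P[m].mean(0),P[m][:,2].max())
o=reg(235,285,165,220)&(H[...,0]>4)&(H[...,0]<22)&(H[...,1]>120)
for l in range(1,cv2.connectedComponents(o.astype(np.uint8))[0]):
    k=cv2.connectedComponents(o.astype(np.uint8))[1]==l;print(' or',k.sum(),P[k].mean(0).round(4),np.argwhere(k).mean(0))
r=reg(190,220,172,205)&((H[...,0]<8)|(H[...,0]>172))&(H[...,1]>120)
print('knob',r.sum(),ang(P[r]),np.median(P[r],0),ang(P[r&(P[...,2]>.07)]))
c=reg(255,305,110,165)&(P[...,2]>.1);print('cam',c.sum(),P[c].min(0),P[c].max(0))
cv2.imwrite('pics/crop.png',cv2.cvtColor(cv2.resize(p[110:250,185:385],None,fx=4,fy=4,interpolation=cv2.INTER_CUBIC),cv2.COLOR_RGB2BGR))
print(env.sense()['t'])
E
python3 m.py
```

```text
cover 410 (array([ 496., -219.]), 415.2, 147.7, 116.1) [0.01148549 0.01784277 0.03810802]
 block 147 (array([ 463.8, -225. ]), 403.8, 48.0, 134.9) [ 0.58719644 -0.3485692   0.03560751]
housing 224 (array([490. , -39.5]), 288.0, 108.9, 30.3) [ 0.56454124 -0.00143883  0.12256346] 1.428776957932745
 or 11 [ 0.6232 -0.0067  0.0766] [180.27272727 262.27272727]
 or 6 [0.5246 0.0075 0.0816] [209.5 257. ]
knob 63 (array([600.5, 192. ]), 27.4, 26.1, 39.4) [0.5995018  0.19154179 0.07708092] (array([599.1, 191.3]), 26.4, 25.8, 155.0)
cam 602 [ 0.33825711 -0.0879189   0.10084893] [ 0.77200837 -0.0072964   1.42877696]
1.05
```

View pics/crop.png

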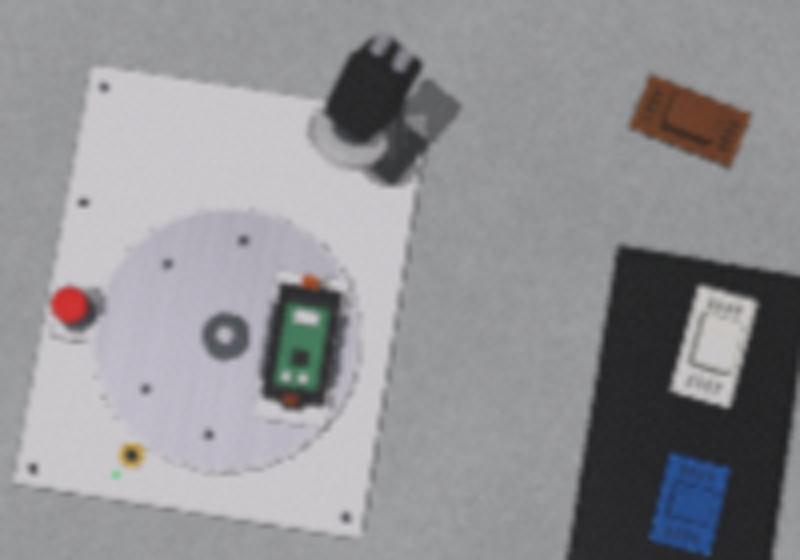

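The crop fits the geometry. The hook pair is 99.6 mm apart at -8.2°, the knob and check hole sit where the 66/128 mm radii and 60° put them, and the cover is light grey at crop (715,345). Next I'll re-measure the cover without the invalid depths and check reachability.

```bash
cat > m2.py <<'E'
from h import *
import m
P,H,d=m.P,m.H,m.d
v=d>0
k=m.reg(345,388,172,218)&v&(P[...,2]>.009)&(P[...,2]<.05)&(H[...,2]>110)&(H[...,1]<60)
print('cover',k.sum(),m.ang(P[k]),P[k].mean(0)); t=k&(P[...,2]>.028);print(' block',t.sum(),m.ang(P[t]),P[t].mean(0))
Q=P[k][:,:2];w,V=np.linalg.eigh(np.cov(Q.T));print(' pca',np.degrees(np.arctan(V[1,1]/V[0,1])))
h=m.reg(235,285,170,218)&v&(P[...,2]>.058)&(P[...,2]<.1);print('housing',h.sum(),m.ang(P[h]),np.percentile(P[h][:,2],[5,50,95]))
c=m.reg(255,305,110,165)&v&(P[...,2]>.12);print('cam',c.sum(),P[c].min(0),P[c].max(0))
for n,p,a in[('pre',[.587,-.349,.15],-98),('cov',[.587,-.349,.017],-98),('hpre',[.574,.0004,.16],-98.2),('h',[.574,0,.07],-98.2)]+[('k%d'%b,[.5832+.128*np.cos(np.radians(b+81.8)),.0657+.128*np.sin(np.radians(b+81.8)),.057],a0+b) for a0 in(-8.2,171.8) for b in(0,30,60)]:
    q=solver.inverse_kinematics(np.array(p),down(np.radians(a)));print(n,a,None if q is None else np.round(q,2))
E
python3 m2.py | grep -v '^ or'
```

```text
cover 413 (array([ 467.9, -242.6]), 430.5, 88.0, 137.7) [0.01168041 0.0186414  0.03824709]
 block 144 (array([ 464.4, -225.7]), 405.5, 48.1, 134.9) [ 0.58663913 -0.34875598  0.03543386]
housing 219 (array([479. , -10.1]), 293.0, 74.3, 7.2) [ 5.65796199e-01 -2.67558188e-04  1.17605518e-01] 1.428776957932745
knob 63 (array([599.1, 191.8]), 28.5, 26.4, 30.9) [0.59887266 0.19152401 0.07661356] (array([599.3, 191.4]), 27.1, 26.4, 65.9)
cam 600 [ 0.33825711 -0.0878838   0.10154638] [ 0.77043244 -0.00736392  1.42877696]
1.1
cover 410 (array([ 589.9, -351.9]), 98.6, 54.1, 165.3) [ 0.58752843 -0.3491085   0.02290404]
 block 141 (array([ 587.6, -349.6]), 46.4, 35.1, 164.2) [ 0.58749655 -0.34947117  0.03537466]
 pca -13.778702522436362
housing 113 (array([573.8,   2.6]), 104.7, 53.9, 173.3) [0.05911749 0.06648596 0.08639038]
cam 583 [ 0.68495061 -0.0878838   0.12272311] [ 0.77043244 -0.00736392  0.27134162]
pre -98 [ 0.5   0.59 -0.01  1.57  0.01  0.99 -1.23]
cov -98 [ 0.48  0.75  0.01  1.63 -0.01  0.77 -1.22]
hpre -98.2 [ 0.19  0.43 -0.32  1.83  0.16  0.91 -1.91]
h -98.2 [ 0.12  0.54 -0.22  1.88  0.17  0.73 -1.92]
k0 -8.2 [ 0.1   0.74 -0.65  1.72  0.56  0.87 -0.94]
k30 21.8 [ 0.12  0.66 -0.68  1.88  0.56  0.8  -0.48]
k60 51.8 [ 0.25  0.6  -0.76  2.03  0.61  0.75  0.02]
k0 171.8 [ 0.43  1.16 -1.34  1.7   1.18  1.31  1.83]
k30 201.8 [-1.17  0.85  1.11  1.97 -0.95  0.97 -2.34]
k60 231.8 [-0.07  0.49 -0.34  2.05  0.27  0.64 -2.84]
```

```bash
python3 - <<'E'
from h import *
R=down(np.radians(-104.5))
env.reach(np.array([.5875,-.3493,.12]),R)
env.movel(np.array([.5875,-.3493,.0175]),R,rate=.1)
s=env.sense();print(s['t'],s['ee_pos'],s['wrist_force'])
effector.grasp(squeeze=40)
s=env.sense();print(s['t'],s['gripper_width'],s['grasp_force'],s['wrist_force'])
env.movel(np.array([.5875,-.3493,.14]),rate=.15)
s=env.sense();print(s['t'],s['ee_pos'],s['gripper_width'],s['grasp_force'],s['wrist_force'])
p,d=snap('side','side2.png'); snap('top','top2.png')
for c in['side','top']:
  for n in('cover','cover_seat','cover_dome'): print(c,n,[(np.round(r['at'],3).tolist(),round(r['score'],2)) for r in tip_of(c,n)[:4]])
cv2.imwrite('pics/s2.png',cv2.cvtColor(cv2.resize(p[120:320,220:460],None,fx=3,fy=3),cv2.COLOR_RGB2BGR))
E
```

```text
3.875 [ 0.58810975 -0.34964705  0.01833964] [ 0.2564638  -0.00071808 -0.07296207]
4.7583 0.03558584038076882 39.99973654747009 [ 0.65101261 -0.19261402 -0.5918134 ]
5.725 [ 0.58678533 -0.3488713   0.13887449] 0.03557737511264134 39.99953806400299 [ 0.63482819 -0.41091307 -0.80535162]
side cover [([0.493, -0.701, 0.002], 0.88), ([0.234, -0.38, 0.001], 0.86), ([0.79, -0.329, 0.002], 0.65), ([0.586, -0.349, 0.121], 0.54)]
side cover_seat [([0.492, -0.699, 0.006], 0.87), ([0.789, -0.327, 0.007], 0.76), ([0.228, -0.381, 0.012], 0.73), ([0.587, -0.35, 0.131], 0.71)]
side cover_dome [([0.49, -0.7, 0.023], 0.88), ([0.231, -0.379, 0.029], 0.87), ([0.793, -0.334, 0.026], 0.73), ([0.59, -0.346, 0.147], 0.58)]
top cover [([0.494, -0.701, -0.002], 0.95), ([0.792, -0.328, -0.0], 0.89), ([0.589, -0.345, 0.124], 0.55), ([0.235, -0.381, -0.002], 0.49)]
top cover_seat [([0.786, -0.334, 0.007], 0.82), ([0.232, -0.383, 0.006], 0.66), ([0.496, -0.701, 0.003], 0.57), ([0.588, -0.35, 0.13], 0.56)]
top cover_dome [([0.231, -0.378, 0.026], 0.73), ([0.492, -0.701, 0.02], 0.63), ([0.591, -0.346, 0.148], 0.4)]
```

View pics/s2.png

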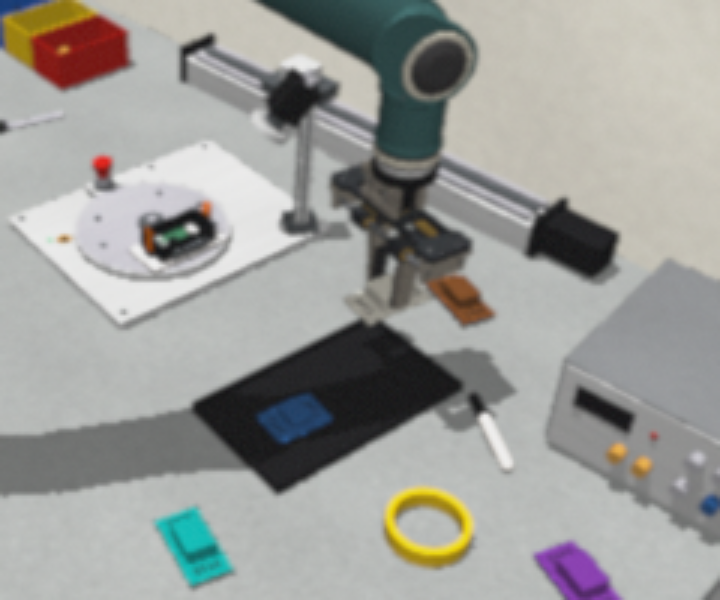

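The cover hangs level in the gripper at crop (380,300), with the tray spot empty. Next I'll carry it over the housing, stop just above the hooks and look.

```bash
python3 - <<'E'
from h import *
R=down(np.radians(-98))
env.movel(np.array([.565,-.15,.17]),R,rate=.25)
env.movel(np.array([.5738,.0005,.14]),R,rate=.2)
env.movel(np.array([.5738,.0005,.105]),R,rate=.1)
env.pause(.2)
s=env.sense();print(s['t'],s['ee_pos'],s['tcp_rot'][:,1],s['gripper_width'],s['wrist_force'])
p,d=snap('side'); 
for n in('cover','cover_seat','housing_rim'): print(n,[(np.round(r['at'],3).tolist(),round(r['score'],2)) for r in tip_of('side',n)[:5] if abs(r['at'][1])<.1])
P=cloud('side',d);H=cv2.cvtColor(p,cv2.COLOR_RGB2HSV)
near=(abs(P[...,0]-.574)<.08)&(abs(P[...,1])<.08)&(d>0)
o=near&(H[...,0]>4)&(H[...,0]<22)&(H[...,1]>120)
nn,L=cv2.connectedComponents(o.astype(np.uint8))
for l in range(1,nn): print('or',(L==l).sum(),P[L==l].mean(0).round(4),np.argwhere(L==l).mean(0)[::-1].round())
v,u=np.argwhere(near).mean(0).astype(int)
cv2.imwrite('pics/s3.png',cv2.cvtColor(cv2.resize(p[v-45:v+45,u-60:u+60],None,fx=6,fy=6,interpolation=cv2.INTER_CUBIC),cv2.COLOR_RGB2BGR));print(u,v)
E
```

```text
8.7 [5.74383279e-01 4.54594154e-04 1.05741150e-01] [-1.39278201e-01 -9.90253264e-01 -2.38264681e-04] 0.035732943443609715 [-0.25189661 -0.48528929 -0.64002442]
cover [([0.576, 0.001, 0.09], 0.56)]
cover_seat [([0.574, -0.003, 0.1], 0.71)]
housing_rim [([0.574, -0.0, 0.069], 0.57)]
or 12 [ 0.5849 -0.0353  0.222 ] [287. 166.]
or 2 [ 0.6229 -0.0059  0.0634] [288. 192.]
or 26 [0.5287 0.009  0.0623] [269. 199.]
279 161
```

View pics/s3.png

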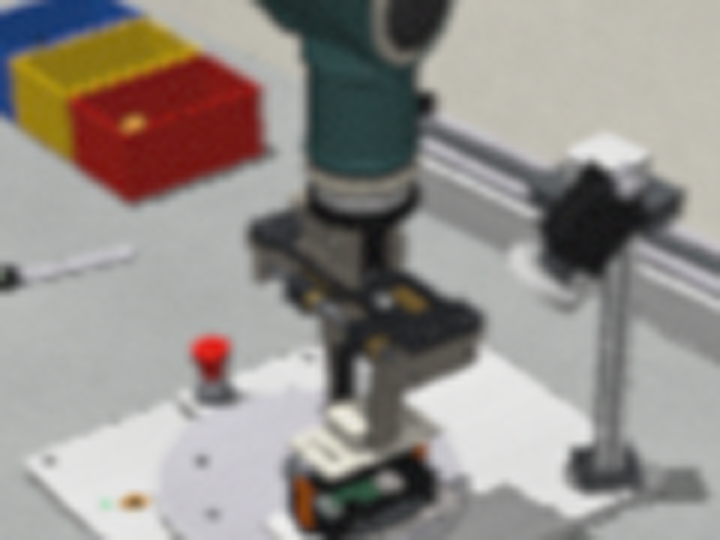

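The cover sits squarely over the housing in crop 3: plate at (365,440), the near hook at (303,500), and the camera well clear at right. Pressing now, with force feedback.

```bash
python3 - <<'E'
from h import *
R=down(np.radians(-98))
prev=None
for z in [.095,.088,.084,.081,.078,.0755,.0735,.0715,.0695,.0675]:
    env.movel(np.array([.5738,.0005,z]),R,rate=.04)
    s=env.sense();f=s['wrist_force'];e=s['ee_pos']
    print(round(s['t'],2),z,e.round(4),f.round(1),s['moment'].round(2),round(s['gripper_width'],4))
    if np.hypot(f[0],f[1])>15 or f[2]>45: break
    if z<.076 and f[2]>22 : break
E
```

```text
9.3 0.095 [5.735e-01 5.000e-04 9.450e-02] [ 1.1  0.8 -0.6] [0.   0.05 0.01] 0.0358
9.62 0.088 [5.735e-01 5.000e-04 8.760e-02] [-0.5  0.1 -0.1] [ 0.   -0.   -0.01] 0.0356
9.88 0.084 [0.5735 0.0006 0.0838] [-0.3  0.2 -1.2] [0.09 0.28 0.07] 0.0357
10.12 0.081 [0.5741 0.0007 0.0814] [-1.7  0.6  4.9] [0.24 0.27 0.05] 0.0356
10.38 0.078 [0.5735 0.0006 0.0779] [-1.1  0.6  1.1] [0.22 0.38 0.  ] 0.0357
10.62 0.0755 [0.5724 0.0006 0.0746] [-3.9  1.  -0.3] [0.22 0.8  0.08] 0.0356
10.88 0.0735 [0.5732 0.0007 0.0736] [-3.5  0.8  5.9] [0.31 1.53 0.09] 0.0356
11.12 0.0715 [0.5736 0.0008 0.0731] [-8.3  1.6 15.4] [0.39 2.15 0.18] 0.036
11.38 0.0695 [0.5737 0.0007 0.073 ] [-12.2   0.7  29.8] [0.19 3.26 0.19] 0.0356
```

```bash
python3 - <<'E'
from h import *
R=down(np.radians(-98))
env.movel(np.array([.5738,.0005,.0735]),R,rate=.04)
s=env.sense();print(s['t'],s['ee_pos'],s['wrist_force'],s['moment'])
effector.release()
env.movel(np.array([.5738,.0005,.16]),R,rate=.2)
env.reach(np.array([.50,.20,.19]),down(np.radians(-60)))
s=env.sense();print(s['t'])
p,d=snap('top');P=cloud('top',d);H=cv2.cvtColor(p,cv2.COLOR_RGB2HSV)
ax=np.array([np.cos(np.radians(-8)),np.sin(np.radians(-8))]);ay=np.array([-ax[1],ax[0]])
q=P[...,:2]-[.5738,.0005];X=q@ax;Y=q@ay
for x in range(-56,57,7):
    k=(abs(X*1000-x)<3.5)&(abs(Y)<.024)&(d>0);k2=k&(abs(Y)<.006)
    print(x,k.sum(),(np.median(P[k][:,2])*1000).round(1),(np.median(P[k2][:,2])*1000).round(1), p[k2].mean(0).round())
p2,_=snap('side')
def crop(p,u,v): return cv2.resize(p[v-25:v+25,u-33:u+33],None,fx=6,fy=6,interpolation=cv2.INTER_CUBIC)
cv2.imwrite('pics/s4.png',cv2.cvtColor(np.hstack([crop(p,261,194),crop(p2,280,195)]),cv2.COLOR_RGB2BGR))
for n in('cover_seat','housing_rim','hook_a','knob'): print(n,[(np.round(r['at'],3).tolist(),round(r['score'],2)) for r in (search_frame if n=='hook_a' else tip_of)('side',n)[:5] if abs(r['at'][1])<.25])
E
```

```text
11.625 [0.57430027 0.00059784 0.07348823] [-2.04941008  1.83179112  2.27085883] [ 0.27855498  0.48799075 -0.01208435]
14.0083
-56 35 40.3 41.9 [141. 132. 130.]
-49 42 59.8 79.3 [98. 67. 56.]
-42 29 70.8 70.5 [179. 165. 162.]
-35 32 71.8 71.9 [183. 180. 184.]
-28 31 71.8 71.4 [191. 188. 193.]
-21 39 76.2 82.3 [188. 184. 186.]
-14 30 89.9 91.1 [214. 212. 214.]
-7 31 89.9 92.4 [216. 214. 218.]
0 31 90.7 93.4 [216. 214. 218.]
7 31 89.3 91.3 [216. 214. 217.]
14 32 92.2 93.3 [216. 214. 215.]
21 28 89.8 90.2 [205. 202. 202.]
28 19 72.4 71.0 [183. 180. 180.]
35 31 71.6 73.7 [177. 174. 177.]
42 30 71.8 72.8 [177. 173. 176.]
49 23 76.1 81.3 [177. 121. 100.]
56 11 40.0 81.5 [177. 116.  93.]
cover_seat [([0.575, 0.001, 0.069], 0.49)]
housing_rim [([0.571, -0.001, 0.067], 0.95)]
hook_a []
knob [([0.603, 0.195, 0.062], 0.62)]
```

View pics/s4.png

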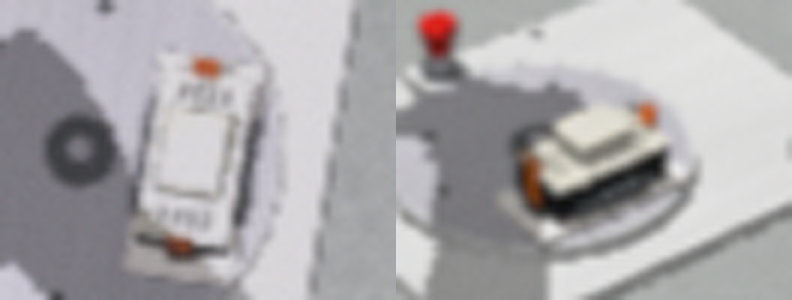

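The crops show the cover level on the housing, with both orange hooks upright at its ends: (207,67) and (180,245) in the top view. I'll check the plate's tilt and the hook positions against rest with averaged depth, and refine the knob position too.

```bash
python3 - <<'E'
from h import *
fr=[snap('top') for _ in range(5)];p=fr[0][0];D=np.stack([f[1] for f in fr]);d=np.median(D,0);d[(D==0).any(0)]=0
P=cloud('top',d);H=cv2.cvtColor(p,cv2.COLOR_RGB2HSV)
ax=np.array([np.cos(np.radians(-8)),np.sin(np.radians(-8))]);ay=np.array([-ax[1],ax[0]])
q=P[...,:2]-[.5738,.0005];X=q@ax;Y=q@ay
k=(d>0)&(abs(Y)<.02)&(abs(X)<.042)&(abs(X)>.027)&(abs(P[...,2]-.072)<.004)
A=np.c_[X[k],Y[k],np.ones(k.sum())];c=np.linalg.lstsq(A,P[k][:,2],rcond=None)[0];print('plate',k.sum(),c)
b=(d>0)&(abs(Y)<.014)&(abs(X)<.019);A=np.c_[X[b],Y[b],np.ones(b.sum())];print('block',np.linalg.lstsq(A,P[b][:,2],rcond=None)[0])
o=(H[...,0]>4)&(H[...,0]<22)&(H[...,1]>120)&(abs(X)<.07)&(abs(Y)<.03)
n,L=cv2.connectedComponents(o.astype(np.uint8))
for l in range(1,n): print('or',(L==l).sum(),P[L==l].mean(0).round(4),X[L==l].mean(),np.argwhere(L==l).mean(0))
r=((H[...,0]<8)|(H[...,0]>172))&(H[...,1]>120)&(abs(P[...,0]-.6)<.04)&(abs(P[...,1]-.192)<.04)&(d>0)
print('knob',r.sum(),P[r].mean(0),cv2.minEnclosingCircle((P[r&(P[...,2]>.07)][:,:2]*1000).astype(np.float32)))
for b in(0,30,60):
  for a0 in(-8,-98):
    t=np.radians(82+b);qq=solver.inverse_kinematics(np.array([.5832+.128*np.cos(t),.0657+.128*np.sin(t),.057]),down(np.radians(a0+b)));print(b,a0,None if qq is None else np.round(qq,2))
E
```

```text
plate 105 [-0.00472544 -0.02193263  0.07174799]
block [-0.01198477 -0.0026773   0.09167713]
or 6 [ 0.6242 -0.006   0.0844] 0.05080453937121256 [179.5 262. ]
or 6 [0.525  0.006  0.0787] -0.049084480182873584 [209.5 257.5]
knob 0 [nan nan nan] ((0.0, 0.0), 0.0)
0 -8 [-0.08  0.67 -0.39  1.73  0.34  0.81 -0.77]
0 -98 [-0.25  0.63 -0.15  1.75  0.13  0.77 -2.18]
30 -8 [ 0.01  0.61 -0.51  1.89  0.42  0.75 -0.36]
30 -98 [-0.2   0.56 -0.24  1.91  0.2   0.7  -1.74]
60 -8 [ 0.14  0.55 -0.61  2.04  0.49  0.7   0.12]
60 -98 [-0.1   0.49 -0.32  2.05  0.25  0.64 -1.24]<stdin>:13: RuntimeWarning: Mean of empty slice.
  ret = um.true_divide(
```

Both hooks are at rest and the plate is level at rim height plus 5 mm, so the cover is home. Now the plunger.

```bash
python3 - <<'E'
from h import *
def st(n):
    s=env.sense();print(n,round(s['t'],2),s['ee_pos'].round(4),s['wrist_force'].round(1),s['moment'].round(2),round(s['gripper_width'],4));return s
R=down(np.radians(-8))
env.reach(np.array([.6003,.1922,.14]),R)
env.movel(np.array([.6003,.1922,.043]),R,rate=.1); st('down')
effector.grasp(squeeze=50); st('grip')
for z in(.049,.0565):
    env.movel(np.array([.6003,.1922,z]),R,rate=.03); st('lift')
p,d=snap('side');print([(np.round(r['at'],3).tolist(),round(r['score'],2)) for r in tip_of('side','knob')[:3]])
E
```

```text
down 16.52 [0.6008 0.1925 0.0437] [0.5 0.4 0.6] [-0.05 -0.11 -0.04] 0.0919
grip 17.5 [0.6002 0.1922 0.043 ] [-0.7  0.   0.1] [-0.06  0.01 -0.06] 0.0298
lift 17.85 [0.5998 0.1922 0.0486] [ 0.3  1.3 -6.6] [ 0.19 -0.15  0.01] 0.0295
lift 18.25 [0.6    0.1922 0.0565] [-0.6  1.5 -7.6] [ 0.27 -0.04 -0.08] 0.0296
[([0.6, 0.194, 0.079], 0.53)]
```

The spring force of about 7 N confirms the pin is up 13.5 mm. Turning the table along the arc.

```bash
python3 - <<'E'
from h import *
c=np.array([.5828,.066]);v0=np.array([.6000,.1922])-c
for b in [3]+list(range(10,61,10)):
    t=np.radians(b);v=np.array([[np.cos(t),-np.sin(t)],[np.sin(t),np.cos(t)]])@v0
    env.movel(np.r_[c+v,.0565],down(np.radians(-8+b)),rate=.06)
    s=env.sense();f=s['wrist_force'];print(b,round(s['t'],2),s['ee_pos'].round(4),f.round(1),round(s['gripper_width'],4))
    if np.hypot(f[0],f[1])>15: break
snap('top','top5.png');
for n in('knob','housing_rim','cover_seat','check_hole'): print(n,[(np.round(r['at'],3).tolist(),round(r['score'],2)) for r in tip_of('top',n)[:4] if r['at'][1]>-.2])
E
```

```text
3 18.62 [0.5931 0.1929 0.0564] [-0.2  1.2 -7.7] 0.0295
10 19.02 [0.5782 0.1931 0.0566] [ 0.1  1.1 -8.2] 0.0296
20 19.54 [0.5564 0.1902 0.0566] [-0.3 -0.7 -7.8] 0.0295
30 20.06 [0.5353 0.1836 0.0567] [-0.4 -0.6 -7.9] 0.0292
40 20.57 [0.5158 0.1734 0.0567] [ 1.5 -2.8 -8.7] 0.0295
50 21.09 [0.4983 0.1601 0.0568] [ 3.5 -4.1 -7.8] 0.0296
60 21.61 [0.4837 0.1439 0.0569] [ 3.8 -2.9 -7.5] 0.0293
knob []
housing_rim [([0.631, 0.029, 0.065], 0.6)]
cover_seat [([0.637, 0.024, 0.067], 0.9)]
check_hole [([0.482, 0.146, 0.015], 0.7)]
```

```bash
python3 - <<'E'
from h import *
c=np.array([.5828,.066]);v0=np.array([.6000,.1922])-c
R=down(np.radians(52))
def pos(b,z):
    t=np.radians(b);return np.r_[c+np.array([[np.cos(t),-np.sin(t)],[np.sin(t),np.cos(t)]])@v0,z]
def st(n):
    s=env.sense();e=s['ee_pos'];a=np.degrees(np.arctan2(*(e[:2]-c)[::-1]))-np.degrees(np.arctan2(*v0[::-1]))
    print(n,round(s['t'],2),e.round(4),round(a,2),s['wrist_force'].round(1));return s['wrist_force'][2]
for b in(60.3,60.0,60.6,59.6,61):
    env.movel(pos(b,.0545),R,rate=.03);st(('at',b))
    for z in(.0515,.0495): env.movel(pos(b,z),R,rate=.03); f=st(z)
    if f<-4: 
        env.movel(pos(b,.046),R,rate=.03);st('in');break
    env.movel(pos(b,.0565),R,rate=.03)
E
```

```text
('at', 60.3) 22.11 [0.4836 0.1438 0.055 ] 59.66 [ 4.5 -3.1 -7.1]
0.0515 22.36 [0.4836 0.1438 0.0519] 59.64 [ 4.4 -3.6 -7.4]
0.0495 22.61 [0.4836 0.1439 0.05  ] 59.64 [ 3.9 -3.  -6.7]
in 22.88 [0.4836 0.1439 0.0465] 59.63 [ 4.3 -3.5 -6.2]
```

The spring still pulls at 3.5 mm lift, so the pin has entered the hole. I'll release, retract and check.

```bash
python3 - <<'E'
from h import *
effector.release()
e=env.sense()['ee_pos']; R=down(np.radians(52))
env.movel(np.r_[e[:2],.16],R,rate=.15)
env.reach(np.array([.42,-.25,.25]),down(np.radians(-60)))
print(env.sense()['t'],env.sense()['wrist_force'])
fr=[snap('top') for _ in range(4)];p=fr[0][0];D=np.stack([f[1] for f in fr]);d=np.median(D,0);d[(D==0).any(0)]=0
P=cloud('top',d);H=cv2.cvtColor(p,cv2.COLOR_RGB2HSV)
r=((H[...,0]<8)|(H[...,0]>172))&(H[...,1]>120)&(abs(P[...,0]-.483)<.04)&(abs(P[...,1]-.144)<.04)&(d>0)
print('knob',r.sum(),P[r].mean(0) if r.any() else 0,np.percentile(P[r][:,2],[50,90]) if r.any() else 0)
for l in[1]:
    o=(H[...,0]>4)&(H[...,0]<22)&(H[...,1]>120)&(abs(P[...,0]-.635)<.08)&(abs(P[...,1]-.025)<.08)&(d>0)
    n,L=cv2.connectedComponents(o.astype(np.uint8))
    for l in range(1,n): print('or',(L==l).sum(),P[L==l].mean(0).round(4))
for c in('top','side'):
    if c=='side': p2,_=snap('side')
    for n in('knob','cover_seat','housing_rim'): print(c,n,[(np.round(r['at'],3).tolist(),round(r['score'],2)) for r in tip_of(c,n)[:5] if r['at'][1]>-.2])
def crop(p,u,v): return cv2.resize(p[v-50:v+50,u-65:u+65],None,fx=3,fy=3,interpolation=cv2.INTER_CUBIC)
cv2.imwrite('pics/s6.png',cv2.cvtColor(np.hstack([crop(p,245,190),crop(p2,275,190)]),cv2.COLOR_RGB2BGR))
E
```

```text
26.3 [ 0.73457456 -0.14667575 -0.00833102]
knob 64 [0.48095889 0.14264297 0.07614415] [0.07690288 0.07909714]
or 7 [0.6659 0.0651 0.079 ]
or 4 [ 0.6042 -0.0146  0.0765]
top knob [([0.483, 0.14, 0.06], 0.52)]
top cover_seat [([0.636, 0.026, 0.066], 0.77)]
top housing_rim [([0.634, 0.029, 0.065], 0.68)]
side knob [([0.483, 0.145, 0.062], 0.56)]
side cover_seat [([0.637, 0.028, 0.067], 0.59)]
side housing_rim []
```

View pics/s6.png

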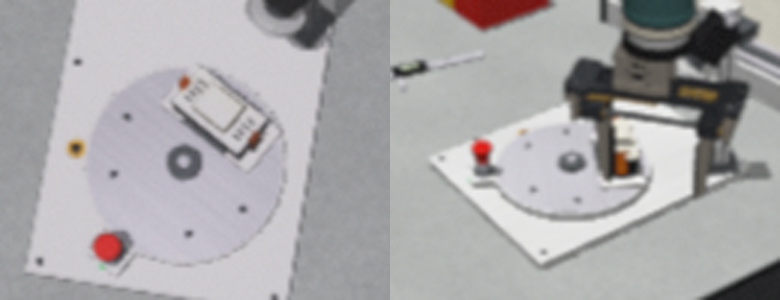

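The final view shows the knob over the check hole at crop (107,246), with its top at 77 mm as it was at the start, so the pin is in. The cover is seated between both hooks in front of the camera at (220,105), and the gripper is free.

```bash
python3 -c "
from h import *
print(workorder.finish_job(),env.sense()['t'])"
```

```text
the job is handed in; nothing more can be done
the job is handed in; nothing more can be done
```

The job is handed in at about 27 s: the cover is clicked home under both hooks, the table is turned to the check hole with the plunger snapped in, and everything is released.

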